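# Fit the flat jaw and gauge the gap with a taper feeler

### The arm

A 6-joint arm with a two-finger parallel gripper is mounted at the origin on the work surface. World frame = base frame: x ahead of the robot, y to its left, z up, the work surface at z = 0. Lengths are in m, angles in rad, forces in N, time in s.
With the tool pointing down it reaches from about 0.375 to 0.75 m from the base axis. Payload 9 kg.
Tool frame: the origin (TCP) lies midway between the tips of the shut fingers; the grasp point (between the pads) lies 19 mm behind it (bot.grasp_offset is the distance from the TCP to the grasp point, in m); z points along the fingers, y is the line along which they close (so a half turn about z gives the same grasp; the last joint's range is limited). The gripper opens to 85 mm and grips with 20 to 120 N. Pads are 22 mm wide; open, the fingers measure 114 mm over their backs; the gripper's body (76 mm by 85 mm) begins 54 mm behind the grasp point. The pads swing forward as they close: fully open they stand 13 mm farther back than shut.
Start: joints at [-1.373, 0.104, 0.097, 1.564, 0, 1.353], TCP at [0.242, -0.549, 0.231] pointing down, gripper open.
Joint ranges: [-2.99, 2.99], [-0.84, 1.86], [-1.1, 1.16], [-1.84, 2.11], [-1.51, 1.56], [-3.14, 3.14]. Speed limits (rad/s): [2.22, 2.22, 2.57, 3.14, 3.14, 3.14].

### API

Orientations are given as a rotation vector (axis times angle).
In Python, from bench import bot gives the robot as it stands.
- The arm moves only by the shell command python3 -m pendant 'ROWS'. ROWS is JSON, a list of rows, each a list of 7 numbers: the shift along the world's x, y, z in m, then the turn, a rotation vector about the world's x, y, z in units of 5 degrees (1.0 is 5 degrees), then the opening, from -1 (shut) to 1 (fully open). In form: [[x, y, z, rx, ry, rz, claw], ...]. A call has 1 to 8 rows; each row shifts and turns the commanded pose from where the row before left it; what a row does not reach is not made up. A row lasts 1/8 s, in which the tool goes at most 62.5 mm and 10.7 degrees, less where a joint would pass 70% of its speed; a pose out of reach is approached as far as the arm can. A call with a gripper value outside its range is refused whole. The fingers move at their own pace and stop on an object; the grip force is fixed at half the most. Time passes only in rows, so rows that do not move let the fingers close. It gives the time, the measured TCP pose, the force, the opening and the grip force at its end, in the units of the state.
- bot.read_state(): the state, without advancing time (a new reading comes with each control period).
- bot.camera(name): name is "side" or "top" or "wrist"; returns the picture (384x512x3 uint8, red, green, blue); there is no depth.
- bot.camera_model(name): a dict with "fx", "fy", "cx", "cy" (pixels), "D" ([k1, k2, p1, p2, k3] as OpenCV has them; the pictures are not rectified), "rvec" (rotation vector, rad) and "tvec" (3), from world to camera coordinates, as OpenCV has them. Camera axes: x right, y down, z forward; pixel columns grow to the right and rows downward; lengths in m; the calibration is good to about 2 mm. A picture is of the moment at which its call begins: read the wrist's pose just before it. camera_model takes no time and is no camera call; for the wrist camera it gives the pose at the moment of the call.
- bot.finish_job(): hands the job in; it is judged then, once.
Trained networks look in the newest picture that a camera, given by its name, has taken for a name from the list of things; names that differ only in an ending like _2 or _b are one class to them, and where a whole thing is asked for, a point or a joint stands for the part that bears it (a point fixed in the world has none). Each returns a list of dicts, best first, with "conf" (0 to 1); they miss things now and then, are a little off and sometimes report something else, mostly with a low value. They report only what shows in the picture. A call takes as long as a camera call. They do not tell look-alikes from the thing itself.
- bot.look_for(camera, query): "point" ([x, y, z] in m, in world coordinates, good to about 4 mm: the middle of the surface that is visible of it).
- bot.tip_of(camera, query): "point" ([x, y, z] in m, in world coordinates, good to about 4 mm: a listed point, or the origin of a listed thing).
The state is a dict: "time": time; "qpos": joint angles; "qd": joint speeds; "tau": joint torques, N m; "eef_pos": TCP position; "ee_rot": TCP orientation; "wrist_force": force on the tool from outside, world axes, zero at the start; "ft_torque": the same for the moment, N m; "gripper_width": opening from 0.0 (shut) to 1.0 (fully open); "finger_force": force on a finger pad.
Only numpy, scipy, OpenCV 4.12 (cv2) and the standard library are available. Lean on these libraries where they do the work, as an engineer would, in place of code of your own. Each camera call takes 0.05 s, during which the arm holds its last target. There are 200 camera calls.

### The job

Seat the flat-faced steel jaw fully home in the rectangular nest of the gap fixture, its bevelled flat face towards the sprung plate, and let go of it. Then draw the taper feeler blade up out of its wooden stand and slide it, upright, tip down and square, well down the middle of the gap between jaw and sprung plate until it drags snugly on both faces, the plate giving no more than about 2 mm and the tip clear of the base, and finish holding the blade there at that depth. Leave the round jaw and the other bench things alone.

Things in the scene. Friction and masses are not known exactly. Their poses are not given: they have to be found in the camera images.
- fixture: Gap fixture, fixed: dark steel base 90 x 150 x 10 mm; origin at the centre of its underside; y runs along the base, across the gap, from the nest (-y end) to the sprung-plate carriage (+y end). Behind the nest a back wall 36 mm wide stands 78 mm above the bench, top 8 mm sloped as lead-in; sloped rims 8 mm high bound the nest's other sides.
- nest (a point): Centre of the floor of the rectangular nest, 10 mm above the bench, axes as the fixture's. The nest is 42.4 mm (x) by 27.6 mm (y), so the jaw's foot has 1.2 and 0.8 mm of play each way; fully home = the jaw's foot on this floor.
- flat_jaw: Jaw to fit: loose upright steel block 72 mm tall, 0.65 kg. Origin: centre of underside of its foot. Foot 40 (x) x 26 (y) x 10 mm; body above 44 wide (x), y -13 to +23 mm (overhangs the foot 10 mm at +y). Gap face: flat +y side, top edge bevelled 5 mm back from 64 to 72 mm up. Fits only with its +y along the fixture's +y. Pinch across the 44 mm, at y about +5, tips 12 mm or more up.
- round_jaw: Another steel jaw, a round one, 46 mm diameter and 72 mm tall, standing loose; it does not fit. Leave it. Origin at the centre of its underside.
- carriage: Grey block 44 (x) x 26 (y) mm, clamped at the +y end of the fixture, top 65 mm above the bench; it carries the sprung plate. Fixed; where it is clamped sets the gap, different each time. Origin on the base's top, 10 mm above the bench.
- plate: Upright sprung steel plate, 36 mm wide, 8 thick. Yields only along +y, up to 6 mm, spring 4 N/mm, no preload. Snug: blade pinched on BOTH faces by about 2 to 7 N (plate pushed back 0.4 to 1.8 mm), felt as 4 to 12 N against sliding down. Sideways push: only one face touches; shift or go deeper. 4 mm is forcing it. Origin 10 mm above the bench on the plane of its gap face.
- mouth (a point): On the plate's gap face, mid width, at the gap's mouth, 74 mm above the bench. Above, plate and jaw bevels form a funnel, 14 to 17 mm wide at 82 mm up. Gap from here to the seated jaw's face (23 mm +y of the jaw's origin) is 3.6 to 6.6 mm with the jaw centred, +-0.8 mm play; the blade first rocks the jaw back to the wall (1 to 2 N), then the plate. Gap open 64 mm down, to the base.
- blade: Taper feeler, 0.07 kg: steel blade 72 mm long, 22 wide (x), thickness (y) 1.6 mm at the tip to 10.2 at the wooden handle 32 (x) x 20 (y) x 36 mm. Origin: middle of the tip, z up the blade (handle at 72 to 108); same either way round. Stands in the stand, handle's underside 80 mm above the bench. Pinch the handle across 20 or 32. Drags in the gap with tip 15 to 52 mm below the mouth.
- tip (a point): Middle of the blade's tip (same as the blade's origin).
- stand: Wooden stand 80 (x) x 70 (y) x 80 mm, fixed, with one slot 26 (x) x 13.5 (y) mm and 76 mm deep in the middle of its top that holds the feeler. Origin at the centre of its underside.
- loupe: Black eye loupe, 48 mm diameter, 33 mm tall, origin at the centre of its underside. Leave it.
- quartz_movement: Black square quartz clock movement, 56 x 56 x 16 mm with a short brass spindle, origin at the centre of its underside. Leave it.
- tin: Small round tin, 64 mm diameter, 28 mm tall, origin at the centre of its underside. Leave it.
Mind the look-alikes: they are no part of the job. Leave any green look-alike of the flat_jaw alone. What is shaped like the blade but turquoise is not meant.

How it is judged:
By the outcome, as a careful person would: the job done as asked, in the order asked, and still so for the second after the job is handed in, while the arm keeps its last pose, push and grip.
It also fails if it takes over 61 s, if anything falls off the work surface, if the arm or the gripper's body presses on something with over 40 N, if the wrist force passes 120 N, or if a joint passes its speed limit or range.

## Working session

There is one attempt and no reset: what is moved stays moved. The work goes in short steps, Python scripts to look and compute and a shell command to move; the robot and the scene stay as the last step left them, time stands still between calls to the robot, and variables do not carry over. Pictures are saved under pics/ and viewed, at most 10 in all, crops included, and the job is handed in when it is done.

```bash
mkdir -p pics; ls; cat > h.py <<'E'
import numpy as np, cv2
from bench import bot
def snap(cam,name):
    m=bot.camera_model(cam); im=bot.camera(cam); cv2.imwrite(f'pics/{name}.png',im[:,:,::-1]); np.save(f'pics/{name}.npy',np.array([m],dtype=object),allow_pickle=True); return im,m
def K(m): return np.array([[m['fx'],0,m['cx']],[0,m['fy'],m['cy']],[0,0,1.]])
def proj(m,P): return cv2.projectPoints(np.atleast_2d(np.array(P,float)),np.array(m['rvec']),np.array(m['tvec']),K(m),np.array(m['D']))[0][:,0]
def ray(m,uv):
    u=cv2.undistortPoints(np.array(uv,float).reshape(-1,1,2),K(m),np.array(m['D']))[:,0]
    R=cv2.Rodrigues(np.array(m['rvec'],float))[0]; c=-R.T@np.array(m['tvec']).ravel()
    return c,(np.c_[u,np.ones(len(u))]@R)
def atz(m,uv,z):
    c,d=ray(m,uv); return c+d*((z-c[2])/d[:,2])[:,None]
E
python3 - <<'E'
from h import *
np.set_printoptions(precision=4,suppress=True)
a,_=snap('top','t0'); b,_=snap('side','s0')
cv2.imwrite('pics/ts0.png',cv2.resize(np.vstack([a,b]),(800,1200))[:,:,::-1][:600])
for c in('top','side'):
  for q in('fixture','nest','flat_jaw','round_jaw','carriage','plate','mouth','blade','stand'):
    print(c,q,[(np.round(d['point'],3).tolist(),round(d['conf'],2)) for d in bot.tip_of(c,q)[:3]])
print(bot.read_state())
E
```

```text
pics
top fixture [([0.537, -0.063, 0.002], 0.97)]
top nest [([0.525, -0.084, 0.01], 0.84), ([0.534, -0.057, 0.008], 0.37)]
top flat_jaw [([0.554, -0.294, -0.0], 0.69), ([0.634, -0.344, 0.001], 0.67)]
top round_jaw [([0.411, -0.247, 0.004], 0.59)]
top carriage [([0.534, -0.057, 0.008], 0.58)]
top plate [([0.536, -0.059, 0.007], 0.65)]
top mouth [([0.538, -0.058, 0.079], 0.62)]
top blade [([0.595, 0.309, 0.006], 0.8), ([0.504, 0.266, 0.006], 0.66)]
top stand [([0.512, 0.268, 0.006], 0.71)]
side fixture [([0.533, -0.062, -0.001], 0.97), ([0.507, 0.273, 0.002], 0.17)]
side nest [([0.526, -0.091, 0.013], 0.8)]
side flat_jaw [([0.534, -0.059, 0.009], 0.71), ([0.558, -0.298, -0.0], 0.63), ([0.636, -0.34, 0.003], 0.55)]
side round_jaw [([0.415, -0.248, -0.002], 0.88)]
side carriage [([0.795, -0.174, -0.002], 0.22)]
side plate [([0.532, -0.057, 0.01], 0.71)]
side mouth [([0.537, -0.062, 0.073], 0.63)]
side blade [([0.595, 0.309, 0.012], 0.79)]
side stand [([0.506, 0.266, -0.0], 0.93), ([0.536, -0.062, 0.072], 0.73)]
{'time': 1.0, 'qpos': array([-1.3727,  0.1041,  0.0973,  1.5639, -0.    ,  1.3531]), 'qd': array([ 0.0004,  0.0008, -0.0001,  0.0002, -0.0014,  0.0005]), 'tau': array([ -0.0013, -55.676 ,  50.3783,   0.0004,  -0.0004,  -0.    ]), 'eef_pos': array([ 0.2424, -0.5489,  0.2313]), 'ee_rot': array([ 3.0738,  0.6485, -0.    ]), 'wrist_force': array([ 0.6962, -0.8787,  0.2239]), 'ft_torque': array([ 0.0332, -0.0133, -0.0171]), 'finger_force': 0.0, 'gripper_width': 0.9979544637282171}
```

View pics/t0.png

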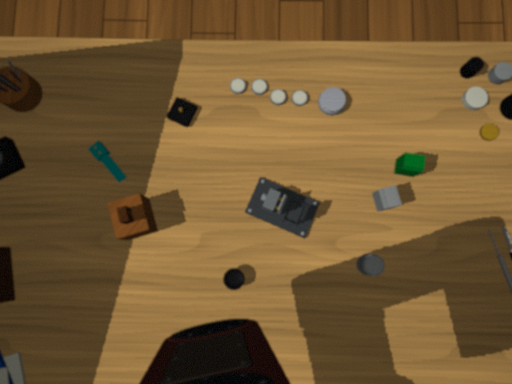

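View pics/s0.png

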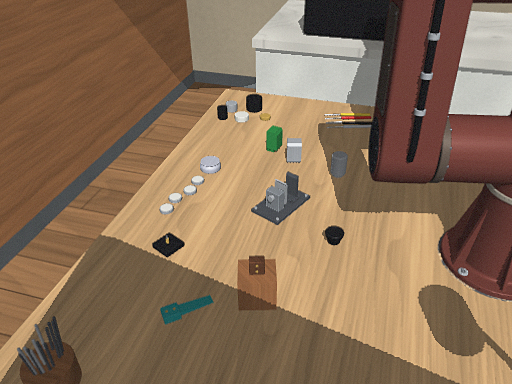

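The jaw wanted is the grey block at top (388,198), next to the green look-alike at (410,164). The blade wanted is the wooden-handled one in the stand at (130,215), and the turquoise one at (107,160) is a look-alike. I'll go above the grey jaw for a close wrist view.

```bash
python3 -m pendant '[[0.043,0.036,0.012,0,0,0,1],[0.043,0.036,0.012,0,0,0,1],[0.043,0.036,0.012,0,0,0,1],[0.043,0.036,0.012,0,0,0,1],[0.043,0.036,0.012,0,0,0,1],[0.043,0.036,0.012,0,0,0,1],[0.03,0.02,0,0,0,0,1],[0,0,0,0,0,0,1]]'
python3 - <<'E'
from h import *
np.set_printoptions(precision=4,suppress=True)
a,m=snap('wrist','w0'); 
c,d=ray(m,[[256,192],[0,0],[511,383]]); print(c,d); print(atz(m,[[256,192],[0,0],[511,0],[511,383],[0,383]],0))
print(proj(m,[[.556,-.296,0]]))
for q in ('flat_jaw',): print([(np.round(x['point'],4).tolist(),round(x['conf'],2)) for x in bot.tip_of('wrist',q)])
cv2.imwrite('pics/w0b.png',cv2.resize(a,(768,576))[:,:,::-1])
E
```

```text
time: 2.0
eef_pos: [0.5321, -0.3111, 0.3032]
ee_rot: [-3.073, -0.654, -0.0]
wrist_force: [-1.2, 0.3, 1.3]
gripper_width: 1.002
finger_force: 0.0
[ 0.6056 -0.278   0.4455] [[-0.2923 -0.1212 -0.9486]
 [-0.0922  0.8768 -1.1446]
 [-0.491  -1.1095 -0.7545]]
[[ 0.4683 -0.3349  0.    ]
 [ 0.5697  0.0633  0.    ]
 [ 0.8312 -0.524   0.    ]
 [ 0.3157 -0.9331  0.    ]
 [-0.0838 -0.0434  0.    ]]
[[255.9788 121.9836]]
[([0.6379, -0.3409, -0.0028], 0.73), ([0.5537, -0.2916, 0.0011], 0.61)]
```

View pics/w0b.png

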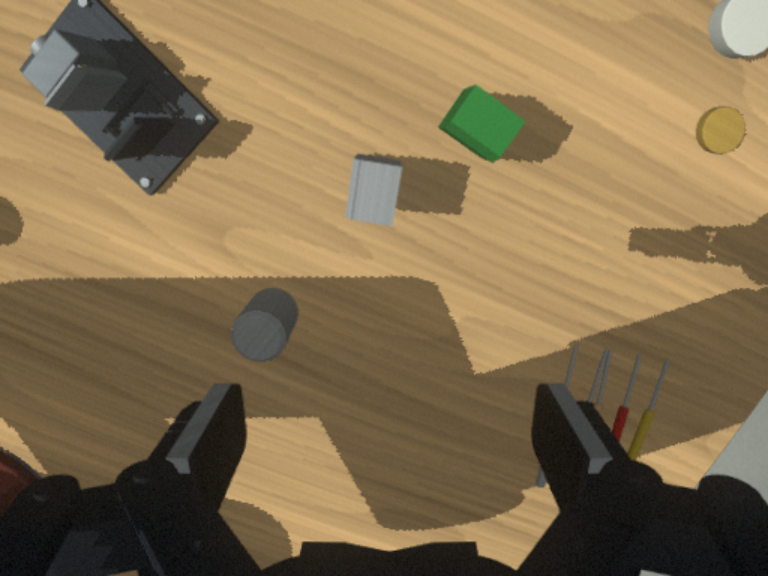

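The wrist view shows the grey steel jaw at (375,190), with a bevel line along its left edge at x≈357. The green block is at (482,122) and the fixture at (120,95). Next is one enlarged crop of the jaw and fixture to confirm.

```bash
python3 - <<'E'
import cv2,numpy as np
a=cv2.imread('pics/w0.png')
A=cv2.resize(a[0:135,10:155],None,fx=4,fy=4,interpolation=cv2.INTER_CUBIC)[:540,:400+180]
B=cv2.resize(a[98:158,222:277],None,fx=4,fy=4,interpolation=cv2.INTER_CUBIC)
o=np.zeros((540,800,3),np.uint8); o[:,:580]=A; o[:240,580:]=B; cv2.imwrite('pics/c0.png',o)
E
```

```text
(no output)
```

View pics/c0.png

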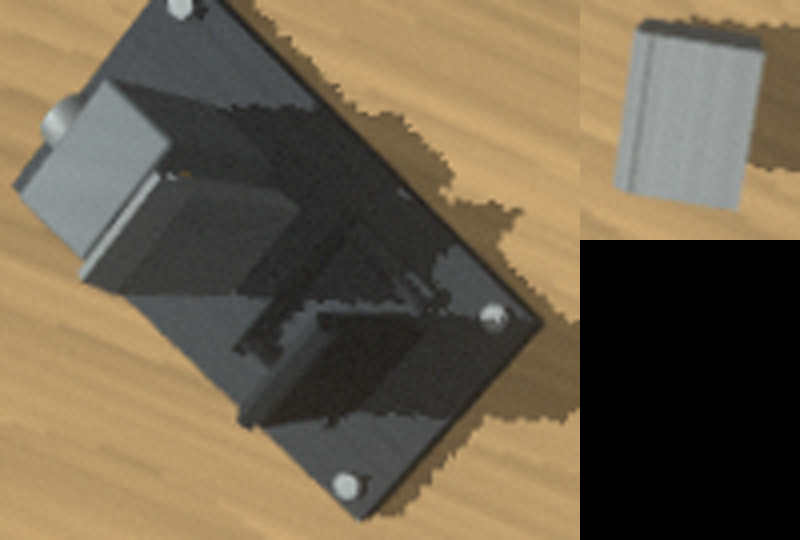

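```bash
cat >> h.py <<'E'
from scipy.optimize import least_squares
def fit(m,obj,uv,x0):
    obj=np.array(obj,float); uv=np.array(uv,float)
    def w(p):
        c,s=np.cos(p[2]),np.sin(p[2]); return np.c_[p[0]+c*obj[:,0]-s*obj[:,1],p[1]+s*obj[:,0]+c*obj[:,1],obj[:,2]]
    r=least_squares(lambda p:(proj(m,w(p))-uv).ravel(),x0); return r.x,r.fun.reshape(-1,2)
E
python3 - <<'E'
from h import *
np.set_printoptions(precision=4,suppress=True)
m=np.load('pics/w0.npy',allow_pickle=True)[0]
f=lambda L:[[ (x-580)/4+222-.4,y/4+98-.4] for x,y in L]
obj=np.array([[22,18,72],[22,-13,72],[-22,-13,72],[-22,18,72],[22,23,64],[-22,23,64]])/1e3
p,r=fit(m,obj,f([[652,33],[763,48],[740,209],[632,193],[638,28],[616,188]]),[.555,-.295,0]); print(p,np.degrees(p[2]),r)
g=lambda L:[[x/4+10-.4,y/4-.4] for x,y in L]
obj=np.array([[45,-75,10],[-45,-75,10],[-45,75,10]])/1e3
p,r=fit(m,obj,g([[541,320],[362,519],[15,187]]),[.535,-.06,-.39]); print(p,np.degrees(p[2]),r)
E
```

```text
[ 0.5563 -0.2932  0.2775] 15.90175651617942 [[-0.1474  0.0641]
 [ 0.5992  0.4521]
 [ 0.4493 -0.0749]
 [-0.1273  0.0414]
 [-0.7631  0.1315]
 [-0.0149 -0.6364]]
[ 0.5367 -0.0619 -0.3898] -22.331749867404216 [[ 0.2416 -0.16  ]
 [ 0.3779  0.6835]
 [-0.686  -0.4411]]
```

```bash
python3 -m pendant '[[0.003,0.003,-0.015,0,0,2.05,1],[0.003,0.003,-0.015,0,0,2.05,1],[0.003,0.003,-0.015,0,0,2.05,1],[0.003,0.003,-0.015,0,0,2.05,1],[0.003,0.003,-0.015,0,0,2.05,1],[0.003,0.003,-0.015,0,0,2.05,1],[0.003,0.003,-0.015,0,0,2.05,1],[0.002,0.002,-0.015,0,0,2.05,1]]'
python3 -m pendant '[[0,0,0,0,0,0,1]]'
python3 - <<'E'
from h import *
np.set_printoptions(precision=4,suppress=True)
a,m=snap('wrist','w1')
p=np.array([.5563,-.2932,.2775]);c,s=np.cos(p[2]),np.sin(p[2])
o=np.array([[22,18,72],[22,-13,72],[-22,-13,72],[-22,18,72],[22,23,64],[-22,23,64]])/1e3
P=proj(m,np.c_[p[0]+c*o[:,0]-s*o[:,1],p[1]+s*o[:,0]+c*o[:,1],o[:,2]]); print(P)
u0,v0=np.maximum(P.min(0).astype(int)-25,0);u1,v1=P.max(0).astype(int)+25
k=a[v0:v1,u0:u1]; z=min(800/k.shape[1],600/k.shape[0]);print(u0,v0,z)
k=cv2.resize(k,None,fx=z,fy=z,interpolation=cv2.INTER_CUBIC)
for q in P: cv2.circle(k,tuple(int(t) for t in (q+.5-[u0,v0])*z),3,(255,0,0),1)
cv2.imwrite('pics/w1c.png',k[:,:,::-1]); st=bot.read_state(); print(st['eef_pos'],st['ee_rot'],st['qpos'])
E
```

```text
time: 3.1
eef_pos: [0.5525, -0.2909, 0.1828]
ee_rot: [-1.889, -2.51, 0.0]
wrist_force: [0.5, -0.1, 0.1]
gripper_width: 1.0
finger_force: 0.0
time: 3.22
eef_pos: [0.552, -0.2902, 0.1821]
ee_rot: [-1.896, -2.502, 0.0]
wrist_force: [0.5, 0.5, 0.3]
gripper_width: 0.997
finger_force: 0.0
[[292.3834 171.3125]
 [291.2984 208.9181]
 [236.1694 209.0478]
 [235.2054 171.4463]
 [291.6142 162.56  ]
 [235.7431 162.6908]]
210 137 6.185567010309279
[ 0.5525 -0.2905  0.1832] [-1.9006 -2.5005  0.0001] [-0.6932  0.1746  0.0866  1.4835 -0.0001  0.6066]
```

View pics/w1c.png

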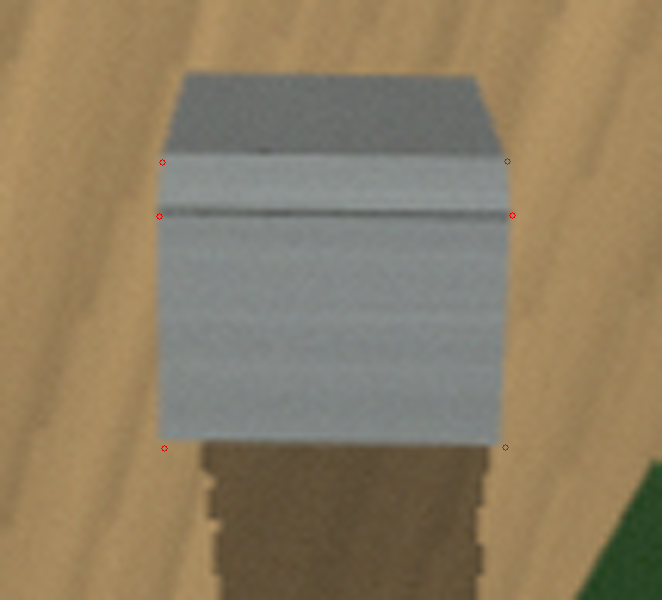

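The crop confirms the grey jaw: its bevel strip lies between y≈153 and 211 px, on the +y side, and its back edge is at y≈441. I'll refine the fit.

```bash
python3 - <<'E'
from h import *
np.set_printoptions(precision=4,suppress=True)
m=np.load('pics/w1.npy',allow_pickle=True)[0]
obj=np.array([[22,18,72],[22,-13,72],[-22,-13,72],[-22,18,72],[22,23,64],[-22,23,64]])/1e3
uv=np.array([[511,213],[500,443],[158,439],[159,211],[507,154],[163,153]])/6.18557+[210,137]-.5
p,r=fit(m,obj,uv,[.5563,-.2932,.2775]); print(p,np.degrees(p[2]),r)
g=p[:2]+.005*np.array([-np.sin(p[2]),np.cos(p[2])])
st=bot.read_state(); R=cv2.Rodrigues(st['ee_rot'])[0]; yy=np.degrees(np.arctan2(R[1,1],R[0,1]))
print('grasp',g,'move',g-st['eef_pos'][:2],'tool y yaw',yy, 'turn units',((np.degrees(p[2])-yy+90)%180-90)/5)
E
```

```text
[ 0.5556 -0.2925  0.2632] 15.081144297604766 [[ 0.0473 -0.2825]
 [ 0.1948  0.1845]
 [ 0.3067  0.2238]
 [-0.2732 -0.6166]
 [ 0.0198  0.514 ]
 [-0.2841  0.0272]]
grasp [ 0.5543 -0.2877] move [0.0019 0.0028] tool y yaw 15.52489686613054 turn units -0.08875051370515621
```

```bash
python3 -m pendant '[[0.002,0.003,-0.04,0,0,-0.09,1],[0,0,-0.045,0,0,0,1],[0,0,-0.045,0,0,0,1],[0,0,-0.027,0,0,0,1],[0,0,0,0,0,0,-1],[0,0,0,0,0,0,-1],[0,0,0,0,0,0,-1],[0,0,0,0,0,0,-1]]'; python3 -m pendant '[[0,0,0,0,0,0,-1],[0,0,0,0,0,0,-1]]'
```

```text
time: 4.28
eef_pos: [0.5564, -0.2883, 0.0289]
ee_rot: [1.903, 2.495, -0.001]
wrist_force: [-2.2, -0.1, 6.6]
gripper_width: 0.513
finger_force: 62.9
time: 4.53
eef_pos: [0.5564, -0.2883, 0.029]
ee_rot: [1.903, 2.495, -0.001]
wrist_force: [-2.3, -1.0, 7.4]
gripper_width: 0.51
finger_force: 62.9
```

```bash
python3 -m pendant '[[0,0,0.02,0,0,0,-1],[0,0,0.04,0,0,0,-1],[-0.011,0.018,0.05,0,0,-1.5,-1],[-0.014,0.025,0.04,0,0,-1.5,-1],[-0.014,0.025,0.03,0,0,-1.5,-1],[-0.014,0.025,0.02,0,0,-1.5,-1],[-0.013,0.019,0,0,0,-1.53,-1],[0,0,0,0,0,0,-1]]'; python3 -m pendant '[[0,0,0,0,0,0,-1]]'
python3 - <<'E'
from h import *
np.set_printoptions(precision=4,suppress=True)
st=bot.read_state(); R=cv2.Rodrigues(st['ee_rot'])[0]; print(np.degrees(np.arctan2(R[1,1],R[0,1])),st['eef_pos'],st['wrist_force'])
a,m=snap('wrist','w2')
for q in('nest','mouth','plate','carriage','fixture','flat_jaw'): print(q,[(np.round(d['point'],4).tolist(),round(d['conf'],2)) for d in bot.tip_of('wrist',q)[:3]])
cv2.imwrite('pics/w2b.png',cv2.resize(a,(800,600),interpolation=cv2.INTER_CUBIC)[:,:,::-1])
E
```

```text
time: 5.52
eef_pos: [0.4889, -0.1736, 0.2278]
ee_rot: [2.608, 1.75, 0.001]
wrist_force: [1.0, -0.4, -7.6]
gripper_width: 0.506
finger_force: 64.0
time: 5.65
eef_pos: [0.4895, -0.175, 0.2267]
ee_rot: [2.607, 1.752, 0.0]
wrist_force: [0.3, -0.2, -5.7]
gripper_width: 0.507
finger_force: 64.0
-22.1898180301187 [ 0.4895 -0.175   0.2267] [ 0.25   -0.2392 -5.7358]
nest [([0.5277, -0.0894, 0.0113], 0.56)]
mouth [([0.5361, -0.0602, 0.0744], 0.79), ([0.5243, -0.0887, 0.0102], 0.39)]
plate [([0.5345, -0.0584, 0.0149], 0.57)]
carriage [([0.5363, -0.0566, 0.0093], 0.95), ([0.538, -0.0607, -0.0005], 0.21)]
fixture [([0.541, -0.0607, 0.0015], 0.64)]
flat_jaw [([0.4846, -0.1771, 0.1993], 0.86), ([0.6363, -0.3426, -0.0001], 0.81)]
```

View pics/w2b.png

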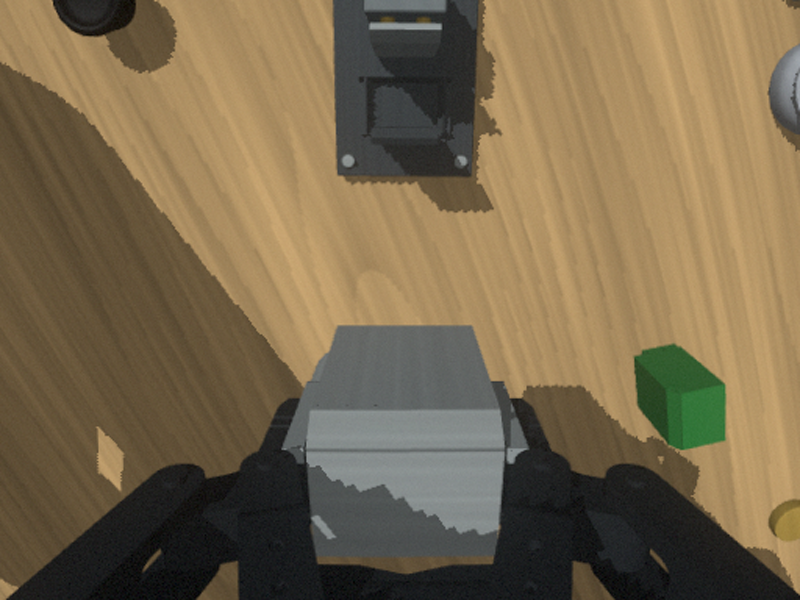

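The jaw is held upright with its bevel face away from the gripper side, towards the fixture (bevel line y≈450, face edge y≈408). The base's near corners are at about (338,177) and (472,176), and the nest is near (405,108). An enlarged crop is needed to measure the nest.

```bash
python3 - <<'E'
import cv2,numpy as np
a=cv2.imread('pics/w2.png')
A=cv2.resize(a[0:118,208:318],None,fx=5,fy=5,interpolation=cv2.INTER_CUBIC)
A=np.clip(A.astype(float)*1.7,0,255).astype(np.uint8)
cv2.imwrite('pics/c2.png',A)
E
```

```text
(no output)
```

View pics/c2.png

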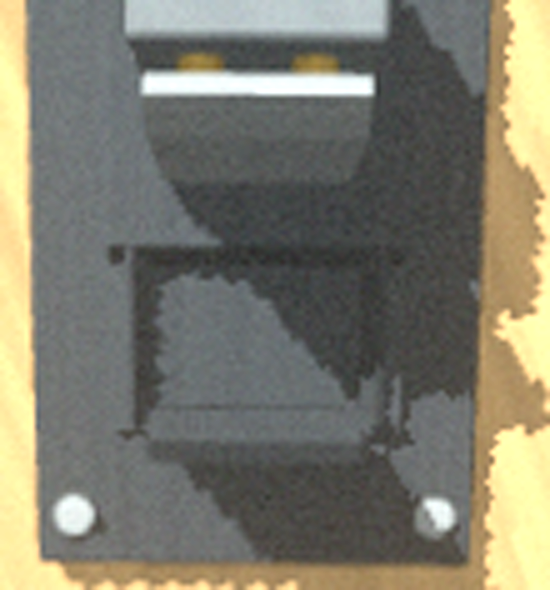

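```bash
python3 - <<'E'
from h import *
np.set_printoptions(precision=4,suppress=True)
m=np.load('pics/w2.npy',allow_pickle=True)[0]
g=lambda L:np.array(L,float)/5+[208,0]-.5
B=atz(m,g([[42,559],[468,561],[28,20],[493,10]]),.01)[:,:2]
e=B[1]-B[0]; d1=B[2]-B[0]; d2=B[3]-B[1]
print('width',np.linalg.norm(e),'yaws',np.degrees([np.arctan2(e[1],e[0]),np.arctan2(d1[1],d1[0])-np.pi/2,np.arctan2(d2[1],d2[0])-np.pi/2]))
yaw=np.radians(np.mean([np.arctan2(v[1],v[0])*57.29578-o for v,o in((d1,90),(d2,90),(e,0))]))
X=np.array([np.cos(yaw),np.sin(yaw)]);Y=np.array([-X[1],X[0]])
F=(B[0]+B[1])/2+.075*Y; print('fix',F,np.degrees(yaw))
fx=lambda uv,z:np.round(np.c_[(atz(m,g(uv),z)[:,:2]-F)@X,(atz(m,g(uv),z)[:,:2]-F)@Y]*1e3,1)
c,_=ray(m,[[0,0]]); print('cam',(c[:2]-F)@X,(c[:2]-F)@Y,c[2])
print('plate top z82',fx([[142,95],[375,95],[142,75],[375,75]],.082).tolist())
print('plate bevel bottom z74?',fx([[147,130],[370,130]],.074).tolist(), 'foot z10',fx([[190,185],[350,185]],.010).tolist())
print('wall top band z78',fx([[150,408],[372,408],[150,445],[372,445]],.078).tolist())
print('wall z70',fx([[150,408],[372,408]],.070).tolist(),'z10',fx([[150,408],[372,408]],.010).tolist())
print('far rim z18/10',fx([[260,245],[260,265]],.018).tolist(),fx([[260,245],[260,265]],.010).tolist())
print('sides z18/10',fx([[135,330],[158,330],[365,330],[393,330]],.018).tolist(),fx([[135,330],[158,330],[365,330],[393,330]],.010).tolist())
# jaw in hand
obj=np.array([[22,23,64],[-22,23,64],[22,18,72],[-22,18,72],[20,23,10],[-20,23,10]])/1e3
uv=np.array([[503,408],[308,408],[505,450],[307,450]])/1.5625-.3
st=bot.read_state()
def res(p):
    cc,s=np.cos(p[2]),np.sin(p[2]);o=obj[:4]
    return (proj(m,np.c_[p[0]+cc*o[:,0]-s*o[:,1],p[1]+s*o[:,0]+cc*o[:,1],o[:,2]+p[3]])-uv).ravel()
r=least_squares(res,[.488,-.18,-.39,.195]);p=r.x;print('jaw',p,np.degrees(p[2]),r.fun)
t=st['eef_pos'][:2]-p[:2];print('tcp in jaw',t@[np.cos(p[2]),np.sin(p[2])],t@[-np.sin(p[2]),np.cos(p[2])],st['eef_pos'][2]-p[3])
E
```

```text
width 0.08859152321658853 yaws [-22.4122 -22.4298 -23.0122]
fix [ 0.5362 -0.0598] -22.61808106028521
cam -4.511166129900039e-05 -0.04333002967145631 0.369069142605431
plate top z82 [[-18.2, 2.9], [18.1, 3.2], [-18.1, 5.8], [18.0, 6.1]]
plate bevel bottom z74? [[-17.9, -1.1], [17.9, -0.8]] foot z10 [[-13.4, -2.1], [18.1, -1.9]]
wall top band z78 [[-17.5, -44.5], [19.0, -44.2], [-17.5, -50.4], [19.2, -50.1]]
wall z70 [[-18.0, -44.5], [19.6, -44.2]] z10 [[-21.6, -44.8], [23.5, -44.4]]
far rim z18/10 [[0.5, -14.0], [0.5, -17.7]] [[0.5, -13.3], [0.5, -17.1]]
sides z18/10 [[-23.9, -29.9], [-19.4, -29.9], [21.2, -29.6], [26.7, -29.5]] [[-24.5, -29.6], [-19.8, -29.6], [21.7, -29.3], [27.3, -29.2]]
jaw [ 0.4877 -0.1785 -0.3865  0.1986] -22.145685846887176 [-0.723   1.0623  1.0158  1.0955  1.0451 -1.0508 -1.3248 -1.0079]
tcp in jaw 0.00021893294541302697 0.0037661476810310767 0.027507193888196557
```

```bash
python3 -m pendant '[[0.013,0.03,0,0,0,-0.08,-1],[0.013,0.03,-0.02,0,0,0,-1],[0.0106,0.0302,-0.04,0,0,0,-1],[0,0,-0.01,0,0,0,-1],[0,0,0,0,0,0,-1],[0,0,0,0,0,0,-1]]'
python3 - <<'E'
from h import *
np.set_printoptions(precision=4,suppress=True)
st=bot.read_state(); R=cv2.Rodrigues(st['ee_rot'])[0]; print(np.degrees(np.arctan2(R[1,1],R[0,1])),st['eef_pos'],R[:,2],st['wrist_force'],st['ft_torque'])
E
```

```text
time: 6.75
eef_pos: [0.5265, -0.0857, 0.1576]
ee_rot: [2.614, 1.739, 0.001]
wrist_force: [0.3, -0.5, -6.3]
gripper_width: 0.51
finger_force: 64.2
-22.72927521219447 [ 0.5265 -0.0857  0.1576] [ 0.0017 -0.0009 -1.    ] [ 0.2519 -0.4762 -6.3178] [0.0156 0.0126 0.0054]
```

```bash
python3 -m pendant '[[-0.0004,0.0009,-0.03,0,0,0,-1],[0,0,-0.018,0,0,0,-1],[0,0,-0.01,0,0,0,-1],[0,0,-0.01,0,0,0,-1],[0,0,0,0,0,0,-1]]'; python3 -m pendant '[[0,0,-0.012,0,0,0,-1],[0,0,-0.012,0,0,0,-1],[0,0,-0.008,0,0,0,-1],[0,0,0,0,0,0,-1]]'
```

```text
time: 7.38
eef_pos: [0.5253, -0.0837, 0.0879]
ee_rot: [-2.614, -1.741, 0.001]
wrist_force: [0.3, 0.3, -6.4]
gripper_width: 0.508
finger_force: 64.4
time: 7.88
eef_pos: [0.5249, -0.0835, 0.0553]
ee_rot: [-2.614, -1.741, 0.001]
wrist_force: [-0.5, 0.4, -6.4]
gripper_width: 0.506
finger_force: 64.5
```

```bash
python3 -m pendant '[[0.0012,-0.0012,-0.005,0,0,0,-1],[0,0,-0.003,0,0,0,-1],[0,0,-0.003,0,0,0,-1],[0,0,0,0,0,0,-1]]';  python3 -m pendant '[[0,0,-0.002,0,0,0,-1],[0,0,-0.002,0,0,0,-1],[0,0,0,0,0,0,-1]]'
```

```text
time: 8.38
eef_pos: [0.5266, -0.0849, 0.0451]
ee_rot: [-2.615, -1.741, 0.0]
wrist_force: [0.1, 0.6, -6.7]
gripper_width: 0.509
finger_force: 64.5
time: 8.75
eef_pos: [0.5266, -0.0849, 0.0411]
ee_rot: [-2.615, -1.741, 0.0]
wrist_force: [0.2, 0.2, -7.4]
gripper_width: 0.508
finger_force: 64.5
```

```bash
python3 -m pendant '[[0,0,-0.002,0,0,0,-1],[0,0,0,0,0,0,-1]]';  python3 -m pendant '[[0,0,-0.002,0,0,0,-1],[0,0,0,0,0,0,-1]]'
```

```text
time: 9.0
eef_pos: [0.5266, -0.085, 0.0391]
ee_rot: [-2.615, -1.741, 0.0]
wrist_force: [-0.4, -0.1, -7.6]
gripper_width: 0.51
finger_force: 64.5
time: 9.25
eef_pos: [0.5268, -0.085, 0.039]
ee_rot: [2.614, 1.741, -0.0]
wrist_force: [-7.1, 2.5, 9.7]
gripper_width: 0.505
finger_force: 66.2
```

```bash
python3 -m pendant '[[0,0,0.001,0,0,0,0.4],[0,0,0,0,0,0,0.6],[0,0,0,0,0,0,0.7],[0,0,0.03,0,0,0,0.7],[0,0,0.05,0,0,0,0.7],[0,0,0.06,0,0,0,0.7],[-0.019,-0.046,0.04,0,0,0,0.7],[-0.019,-0.046,0,0,0,0,0.7]]';python3 -m pendant '[[0,0,0,0,0,0,0.7]]'
python3 - <<'E'
from h import *
a,m=snap('wrist','w3')
F=np.array([.5362,-.0598]);yaw=np.radians(-22.62);X=np.array([np.cos(yaw),np.sin(yaw)]);Y=np.array([-X[1],X[0]])
P=np.r_[F-.03*Y,.05]; u,v=proj(m,P)[0].astype(int); print(u,v)
u0=max(u-55,0);v0=max(v-55,0)
k=a[v0:v0+110,u0:u0+110];print(u0,v0,k.shape)
k=np.clip(cv2.resize(k,None,fx=5.4,fy=5.4,interpolation=cv2.INTER_CUBIC)*1.5,0,255).astype(np.uint8);cv2.imwrite('pics/c3.png',k[:,:,::-1])
E
```

```text
time: 10.25
eef_pos: [0.4904, -0.1777, 0.2216]
ee_rot: [2.608, 1.74, 0.004]
wrist_force: [0.3, -0.1, -0.8]
gripper_width: 0.85
finger_force: 0.0
time: 10.38
eef_pos: [0.4885, -0.1788, 0.218]
ee_rot: [2.617, 1.735, 0.0]
wrist_force: [0.4, -0.2, -0.6]
gripper_width: 0.847
finger_force: 0.0
256 59
201 4 (110, 110, 3)
```

View pics/c3.png

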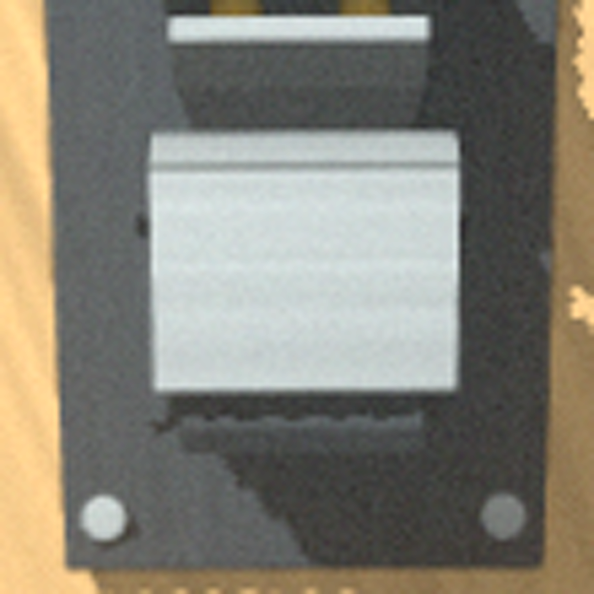

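```bash
python3 - <<'E'
from h import *
np.set_printoptions(precision=4,suppress=True)
m=np.load('pics/w3.npy',allow_pickle=True)[0]
F=np.array([.5362,-.0598]);yaw=np.radians(-22.62);X=np.array([np.cos(yaw),np.sin(yaw)]);Y=np.array([-X[1],X[0]])
g=lambda L:np.array(L,float)/5.4+[201,4]-.5
fx=lambda uv,z:np.round(np.c_[(atz(m,g(uv),z)[:,:2]-F)@X,(atz(m,g(uv),z)[:,:2]-F)@Y]*1e3,1).tolist()
c,_=ray(m,[[0,0]]); print('cam',(c[:2]-F)@X,(c[:2]-F)@Y,c[2])
print('base corners z10',fx([[67,567],[543,567]],.01))
print('plate top',fx([[171,40],[430,40],[171,17],[430,17]],.082),'bevel bottom',fx([[178,88],[425,88]],.074))
print('jaw top z82',fx([[157,389],[457,389],[150,167],[460,167]],.082),'z74',fx([[151,131],[458,131]],.074))
obj=np.array([[22,23,64],[-22,23,64],[22,18,72],[-22,18,72],[22,-13,72],[-22,-13,72]])/1e3
uv=g([[458,131],[151,131],[460,167],[150,167],[457,389],[155,389]])
def res(p):
    cc,s=np.cos(p[2]),np.sin(p[2]);o=obj
    return (proj(m,np.c_[p[0]+cc*o[:,0]-s*o[:,1],p[1]+s*o[:,0]+cc*o[:,1],o[:,2]+p[3]])-uv).ravel()
r=least_squares(res,[.525,-.088,-.39,.01]);p=r.x;print('jaw',p,np.degrees(p[2]),r.fun, 'in fix',(p[:2]-F)@X,(p[:2]-F)@Y)
for q in('mouth','plate','flat_jaw'): print(q,[((((np.array(d['point'][:2])-F)@np.c_[X,Y])*1e3).round(1),round(d['point'][2],3),round(d['conf'],2)) for d in bot.tip_of('wrist',q)[:3]])
E
```

```text
cam 0.0014677845564491521 -0.047054122512162545 0.36028698111042623
base corners z10 [[-44.7, -75.0], [44.5, -75.4]]
plate top [[-18.0, 3.1], [18.0, 3.0], [-18.0, 6.1], [17.9, 6.0]] bevel bottom [[-17.7, -1.9], [17.8, -2.1]]
jaw top z82 [[-21.1, -43.9], [22.4, -44.1], [-21.4, -13.6], [22.4, -13.8]] z74 [[-21.7, -7.7], [22.6, -7.9]]
jaw [ 0.5247 -0.0887 -0.3974  0.0093] -22.770054293625797 [-0.1957  0.4964  0.4053  0.5912  0.1129 -0.7296 -0.1392 -0.6321 -0.0474
  0.1078 -0.1341  0.2013] in fix 0.00044412584972769453 -0.031094414358200224
mouth [(array([ -1.6, -33.1]), 0.011, 0.75), (array([ 1.7, -1.6]), 0.075, 0.58)]
plate [(array([-5.3, -2.6]), 0.015, 0.74)]
flat_jaw [(array([ -2.9, -33.1]), 0.01, 0.95), (array([ 202.4, -218. ]), 0.003, 0.85)]
```

The jaw is seated: the fit puts its foot at z≈9 mm, y≈−31 mm in fixture axes, yaw within 0.2° of the fixture. The gap is about 6 mm and the plate face is at y≈−2 mm. Now on to the stand.

```bash
python3 -m pendant '[[-0.005,0.05,0.01,0,0,0,0.7],[-0.005,0.055,0.01,0,0,0,0.7],[-0.005,0.055,0.01,0,0,0,0.7],[-0.005,0.055,0,0,0,0,0.7],[-0.005,0.055,0,0,0,0,0.7],[-0.005,0.055,0,0,0,0,0.7],[0,0,0,0,0,0,0.7],[0,0,0,0,0,0,0.7]]'
python3 - <<'E'
from h import *
a,m=snap('wrist','w4')
for q in('blade','stand'): print(q,[(np.round(d['point'],4).tolist(),round(d['conf'],2)) for d in bot.tip_of('wrist',q)[:3]])
u,v=proj(m,[.509,.267,.08])[0].astype(int); print(u,v)
u0=max(u-65,0);v0=max(v-55,0)
k=a[v0:v0+110,u0:u0+130];print(u0,v0,k.shape)
k=np.clip(cv2.resize(k,None,fx=5.4,fy=5.4,interpolation=cv2.INTER_CUBIC)*1.5,0,255).astype(np.uint8);cv2.imwrite('pics/c4.png',k[:,:,::-1])
E
```

```text
time: 11.58
eef_pos: [0.4589, 0.1496, 0.2473]
ee_rot: [2.613, 1.744, -0.001]
wrist_force: [0.3, -0.1, -0.1]
gripper_width: 0.852
finger_force: 0.0
blade [([0.5046, 0.268, 0.0073], 0.58), ([0.5353, -0.0573, 0.0095], 0.17)]
stand [([0.5041, 0.2707, -0.0014], 0.81)]
261 22
196 0 (110, 130, 3)
```

View pics/c4.png

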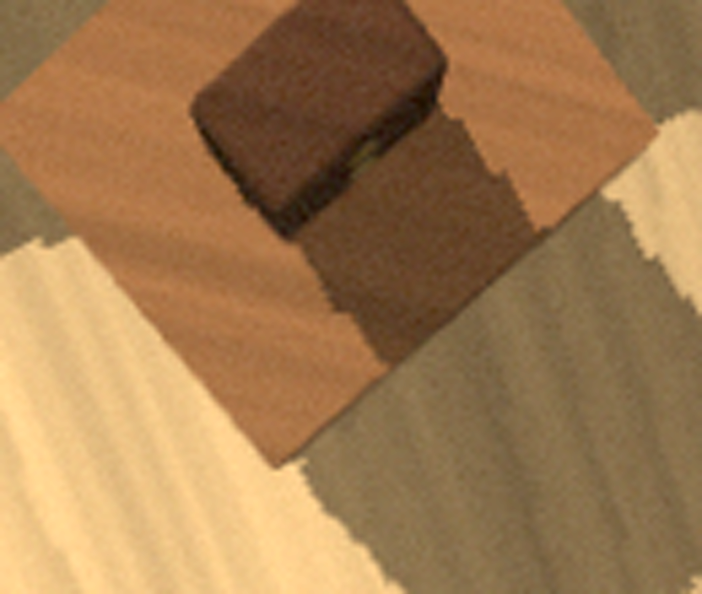

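The dark wooden-handled feeler stands in the slot. Its handle top corners in the crop are about (195,105), (275,210) and (442,68), and the stand top corners are about (277,467) and (657,130).

```bash
python3 - <<'E'
from h import *
np.set_printoptions(precision=4,suppress=True)
m=np.load('pics/w4.npy',allow_pickle=True)[0]
g=lambda L:np.array(L,float)/5.4+[196,0]-.5
S=atz(m,g([[277,467],[657,130],[0,122]]),.08)[:,:2]
e=S[1]-S[0];f=S[2]-S[0];ang=np.degrees(np.arctan2(e[1],e[0]));print('stand',S,np.linalg.norm(e),np.linalg.norm(f),ang,np.degrees(np.arctan2(f[1],f[0])))
a=np.radians(ang);x=np.array([np.cos(a),np.sin(a)]);y=np.array([-x[1],x[0]])
print('stand centre',(S[0]+S[1])/2+.035*y)
H=atz(m,g([[195,105],[275,210],[442,68]]),.116)[:,:2];print('handle',H,np.linalg.norm(H[2]-H[1]),np.linalg.norm(H[0]-H[1]),np.degrees(np.arctan2(*(H[2]-H[1])[::-1])))
print('handle centre',(H[0]+H[2])/2)
st=bot.read_state();R=cv2.Rodrigues(st['ee_rot'])[0];print(np.degrees(np.arctan2(R[1,1],R[0,1])),st['eef_pos'],st['qpos'])
E
```

```text
stand [[0.4776 0.2238]
 [0.5525 0.2485]
 [0.4583 0.2889]] 0.07886727075625409 0.06791568659713143 18.27123540054136 106.52832900762571
stand centre [0.5041 0.2694]
handle [[0.4876 0.2728]
 [0.4923 0.256 ]
 [0.5206 0.2642]] 0.029475031087870352 0.01752082229240423 16.291910601396477
handle centre [0.5041 0.2685]
-22.74914040680409 [0.4593 0.1482 0.2474] [ 0.0403 -0.25   -0.2118  1.609  -0.0002  2.0081]
```

```bash
python3 -m pendant '[[0.006,0.015,0,0,0,2.0,0.4],[0.006,0.015,0,0,0,2.0,0.4],[0.006,0.015,0,0,0,2.0,0.4],[0.006,0.015,0,0,0,2.0,0.4],[0.006,0.015,0,0,0,2.0,0.4],[0.006,0.015,0,0,0,2.0,0.4],[0.006,0.015,-0.01,0,0,2.0,0.4],[0.003,0.016,-0.01,0,0,2.0,0.4]]'; python3 -m pendant '[[0,0,-0.015,0,0,2.0,0.4],[0,0,-0.015,0,0,2.0,0.4],[0,0,-0.015,0,0,2.0,0.4],[0,0,-0.015,0,0,2.0,0.4],[0,0,-0.015,0,0,2.0,0.4],[0,0,0,0,0,0,0.4],[0,0,0,0,0,0,0.4]]'
cat > st.py <<'E'
from h import *
np.set_printoptions(precision=4,suppress=True)
st=bot.read_state();R=cv2.Rodrigues(st['ee_rot'])[0];print(np.degrees(np.arctan2(R[1,1],R[0,1])),st['eef_pos'],R[:,2],st['qpos'],'F',st['wrist_force'],'T',st['ft_torque'],st['gripper_width'],st['finger_force'])
E
python3 st.py
```

```text
time: 12.72
eef_pos: [0.5051, 0.2692, 0.2272]
ee_rot: [0.878, 3.016, 0.0]
wrist_force: [-0.0, -0.5, -0.3]
gripper_width: 0.697
finger_force: 0.0
time: 13.6
eef_pos: [0.5047, 0.2694, 0.1531]
ee_rot: [-0.465, 3.106, 0.0]
wrist_force: [0.7, -0.1, 0.4]
gripper_width: 0.699
finger_force: 0.0
107.04257433106606 [0.5047 0.2694 0.1531] [ 0.0005  0.0002 -1.    ] [ 0.2618  0.0176 -0.1342  1.4185  0.0001 -0.0356] F [ 0.6803 -0.1286  0.4328] T [ 0.0366 -0.0002 -0.066 ] 0.6987906325000279 0.0
```

```bash
python3 -m pendant '[[-0.0004,-0.0004,-0.03,0,0,0.07,0.4],[0,0,-0.025,0,0,0,0.4],[0,0,-0.013,0,0,0,0.4],[0,0,0,0,0,0,-1],[0,0,0,0,0,0,-1],[0,0,0,0,0,0,-1],[0,0,0,0,0,0,-1],[0,0,0,0,0,0,-1]]'; python3 -m pendant '[[0,0,0,0,0,0,-1],[0,0,0,0,0,0,-1]]';python3 st.py
```

```text
time: 14.6
eef_pos: [0.5047, 0.2698, 0.086]
ee_rot: [-0.482, 3.102, 0.0]
wrist_force: [-1.5, -0.7, 5.7]
gripper_width: 0.223
finger_force: 59.1
time: 14.85
eef_pos: [0.5047, 0.2698, 0.086]
ee_rot: [-0.482, 3.102, 0.0]
wrist_force: [-0.4, 0.1, 5.8]
gripper_width: 0.225
finger_force: 59.1
107.66486658162532 [0.5047 0.2698 0.086 ] [ 0.0024  0.0007 -1.    ] [ 0.2625  0.0419 -0.232   1.2945  0.     -0.0458] F [-0.3803  0.0801  5.8232] T [-0.031   0.0885 -0.019 ] 0.22506162069693675 59.09598112106323
```

```bash
python3 -m pendant '[[0,0,0.01,0,0,0,-1],[0,0,0.02,0,0,0,-1],[0,0,0.03,0,0,0,-1],[0,0,0.03,0,0,0,-1],[0,0,0.04,0,0,0,-1],[0,0,0.02,0,0,0,-1],[0,0,0,0,0,0,-1]]'; python3 -m pendant '[[0.003,-0.035,0,0,0,-1.01,-1],[0.004,-0.04,0,0,0,-1.01,-1],[0.004,-0.042,0,0,0,-1.01,-1],[0.004,-0.045,0,0,0,-1.01,-1],[0.004,-0.045,0,0,0,-1.01,-1],[0.004,-0.045,0,0,0,-1.01,-1],[0.004,-0.045,0,0,0,-1.0,-1],[0.003,-0.036,0,0,0,-1.0,-1]]';python3 -m pendant '[[0,0,0,0,0,0,-1],[0,0,0,0,0,0,-1]]'; python3 st.py
```

```text
time: 15.72
eef_pos: [0.5048, 0.2699, 0.2374]
ee_rot: [-0.482, 3.1, 0.001]
wrist_force: [0.9, 0.9, -1.8]
gripper_width: 0.222
finger_force: 58.5
time: 16.73
eef_pos: [0.5333, -0.065, 0.2335]
ee_rot: [-0.622, -3.078, -0.0]
wrist_force: [0.1, -0.0, 0.3]
gripper_width: 0.226
finger_force: 58.6
time: 16.98
eef_pos: [0.5334, -0.063, 0.2339]
ee_rot: [-0.615, -3.08, -0.001]
wrist_force: [-0.7, -0.7, -0.8]
gripper_width: 0.225
finger_force: 58.7
67.40907415047418 [ 0.5334 -0.063   0.2339] [-0.001   0.0008 -1.    ] [-0.3614 -0.086  -0.0892  1.5688  0.0004  0.0328] F [-0.7348 -0.7172 -0.8482] T [-0.002   0.0099  0.0674] 0.2248649426076586 58.71169030666351
```

```bash
python3 - <<'E'
from h import *
F=np.array([.5362,-.0598]);yaw=np.radians(-22.62);X=np.array([np.cos(yaw),np.sin(yaw)]);Y=np.array([-X[1],X[0]])
for c in('wrist','side','top'):
  bot.camera(c)
  for q in('tip','mouth'): print(c,q,[(((np.array(d['point'][:2])-F)@np.c_[X,Y]*1e3).round(1),round(d['point'][2],3),round(d['conf'],2)) for d in bot.tip_of(c,q)[:2]])
E
python3 -m pendant '[[0.001,-0.0011,-0.03,0,0,0,-1],[0,0,-0.03,0,0,0,-1],[0,0,-0.012,0,0,0,-1],[0,0,0,0,0,0,-1],[0,0,0,0,0,0,-1]]'; python3 st.py
```

```text
wrist tip [(array([-3.4, -2.4]), 0.156, 0.85), (array([116.3, 306.6]), 0.003, 0.23)]
wrist mouth [(array([-0.6, -0.2]), 0.074, 0.9)]
side tip [(array([-2.5, -6.9]), 0.153, 0.84), (array([-84.9, 361.1]), 0.009, 0.63)]
side mouth [(array([ 1.7, -1.3]), 0.073, 0.54)]
top tip [(array([-89.5, 363.7]), 0.009, 0.57), (array([ -44.7, -220.1]), 0.005, 0.38)]
top mouth []
time: 18.05
eef_pos: [0.5354, -0.0647, 0.1639]
ee_rot: [0.616, 3.079, -0.0]
wrist_force: [0.3, 0.2, -0.7]
gripper_width: 0.221
finger_force: 58.7
67.37652257510621 [ 0.5354 -0.0647  0.1639] [ 0.0017 -0.0005 -1.    ] [-0.3631 -0.0863 -0.2164  1.4389  0.0001  0.0318] F [ 0.3208  0.2028 -0.7462] T [-0.0157 -0.0003 -0.0104] 0.22116450072613555 58.69809687137604
```

```bash
python3 -m pendant '[[-0.0008,0.0003,-0.005,0,0,0,-1],[0,0,-0.006,0,0,0,-1],[0,0,-0.006,0,0,0,-1],[0,0,0,0,0,0,-1]]'; python3 st.py; python3 -m pendant '[[0,0,-0.006,0,0,0,-1],[0,0,-0.006,0,0,0,-1],[0,0,0,0,0,0,-1]]'; python3 st.py
```

```text
time: 18.55
eef_pos: [0.5335, -0.0641, 0.1447]
ee_rot: [-0.616, -3.079, -0.0]
wrist_force: [-0.2, -0.3, -0.0]
gripper_width: 0.222
finger_force: 58.7
67.37057878817492 [ 0.5335 -0.0641  0.1447] [-0.0011  0.0005 -1.    ] [-0.3632 -0.0845 -0.2495  1.407   0.0001  0.0318] F [-0.208  -0.255  -0.0499] T [-0.0075  0.0104  0.0575] 0.22247002459860646 58.69809150695801
time: 18.92
eef_pos: [0.5336, -0.0641, 0.1327]
ee_rot: [-0.616, -3.08, -0.0]
wrist_force: [-0.4, -0.3, -1.0]
gripper_width: 0.224
finger_force: 58.7
67.3741624651787 [ 0.5336 -0.0641  0.1327] [-0.0009  0.0004 -1.    ] [-0.3631 -0.0812 -0.268   1.385   0.0001  0.0318] F [-0.4383 -0.3348 -0.9847] T [-0.0053 -0.016  -0.0188] 0.22412910104152853 58.698434829711914
```

```bash
for i in 1; do python3 -m pendant '[[0,0,-0.005,0,0,0,-1],[0,0,-0.004,0,0,0,-1],[0,0,0,0,0,0,-1]]'; python3 st.py; python3 -m pendant '[[0,0,-0.004,0,0,0,-1],[0,0,0,0,0,0,-1]]'; python3 st.py;  done
```

```text
time: 19.3
eef_pos: [0.5337, -0.0641, 0.124]
ee_rot: [-0.616, -3.08, -0.0]
wrist_force: [-0.2, 0.7, -0.8]
gripper_width: 0.227
finger_force: 58.7
67.37556135493787 [ 0.5337 -0.0641  0.124 ] [-0.0006  0.0003 -1.    ] [-0.3631 -0.0783 -0.2812  1.3686  0.0001  0.0318] F [-0.204   0.7344 -0.7787] T [0.0106 0.0234 0.0309] 0.22691345221651205 58.69812190532684
time: 19.55
eef_pos: [0.5338, -0.0642, 0.1201]
ee_rot: [-0.616, -3.08, -0.0]
wrist_force: [-0.9, -0.1, -0.9]
gripper_width: 0.224
finger_force: 58.7
67.37091090197434 [ 0.5338 -0.0642  0.1201] [-0.0004  0.0002 -1.    ] [-0.3632 -0.0769 -0.2869  1.3612  0.0001  0.0318] F [-0.8813 -0.068  -0.8575] T [0.022  0.0247 0.0758] 0.22403773087074244 58.698375821113586
```

```bash
python3 -m pendant '[[0,0,-0.003,0,0,0,-1],[0,0,0,0,0,0,-1]]'; python3 st.py; python3 -m pendant '[[0,0,-0.003,0,0,0,-1],[0,0,0,0,0,0,-1]]'; python3 st.py
```

```text
time: 19.8
eef_pos: [0.5338, -0.0642, 0.1172]
ee_rot: [-0.616, -3.08, -0.0]
wrist_force: [-0.3, -0.5, -0.2]
gripper_width: 0.225
finger_force: 58.7
67.37218408895187 [ 0.5338 -0.0642  0.1172] [-0.0003  0.0003 -1.    ] [-0.3632 -0.0758 -0.2912  1.3557  0.0001  0.0318] F [-0.3365 -0.4657 -0.232 ] T [ 0.0146  0.0002 -0.0091] 0.22509788320914448 58.69776427745819
time: 20.05
eef_pos: [0.5338, -0.0642, 0.1142]
ee_rot: [-0.616, -3.08, -0.0]
wrist_force: [-0.0, -0.1, -0.4]
gripper_width: 0.225
finger_force: 58.7
67.36792159939506 [ 0.5338 -0.0642  0.1142] [-0.0003  0.0002 -1.    ] [-0.3632 -0.0745 -0.2955  1.3502  0.0001  0.0318] F [-0.028  -0.0698 -0.3774] T [-0.0053  0.0325 -0.0401] 0.2252502211758091 58.697925209999084
```

```bash
python3 -m pendant '[[0,0,-0.002,0,0,0,-1],[0,0,0,0,0,0,-1]]'|grep -E 'pos|force'; python3 -m pendant '[[0,0,-0.002,0,0,0,-1],[0,0,0,0,0,0,-1]]'|grep -E 'pos|force';python3 -m pendant '[[0,0,-0.002,0,0,0,-1],[0,0,0,0,0,0,-1]]'|grep -E 'pos|force'; python3 st.py
```

```text
eef_pos: [0.5339, -0.0642, 0.1123]
wrist_force: [0.3, 0.2, -1.2]
finger_force: 58.7
eef_pos: [0.534, -0.0642, 0.1104]
wrist_force: [0.1, -0.2, -2.4]
finger_force: 58.7
eef_pos: [0.5341, -0.0642, 0.1084]
wrist_force: [0.1, -0.9, -1.4]
finger_force: 58.7
67.37422377672625 [ 0.5341 -0.0642  0.1084] [ 0.0003  0.0001 -1.    ] [-0.3631 -0.072  -0.3037  1.3389  0.0002  0.0318] F [ 0.1454 -0.939  -1.3612] T [-0.046  -0.2243  0.0052] 0.2275329608202902 58.724262714385986
```

```bash
cat > av.py <<'E'
from h import *
np.set_printoptions(precision=2,suppress=True)
yaw=np.radians(-22.62);A=np.array([[np.cos(yaw),np.sin(yaw),0],[-np.sin(yaw),np.cos(yaw),0],[0,0,1]])
L=[]
for i in range(4):
    st=bot.read_state();L.append(np.r_[A@st['wrist_force'],A@st['ft_torque']]);bot.camera('top')
L=np.array(L);p=st['eef_pos'];q=(A@(p-[.5362,-.0598,0]))*1e3
print('fixF',L[:,:3].mean(0),'T',L[:,3:].mean(0),'sd',L.std(0),'pos',q)
E
python3 av.py; python3 -m pendant '[[0,0,-0.001,0,0,0,-1],[0,0,0,0,0,0,-1]]'>/dev/null; python3 av.py
```

```text
fixF [ 0.74 -0.39 -0.86] T [ 0.05 -0.25 -0.  ] sd [0.43 0.47 0.44 0.03 0.02 0.03] pos [ -0.3   -4.93 108.43]
fixF [0.19 0.46 1.13] T [ 0.14 -0.14 -0.01] sd [0.24 0.63 0.56 0.01 0.02 0.05] pos [ -0.32  -4.91 107.57]
```

```bash
for i in 1 ; do python3 -m pendant '[[0,0,-0.0015,0,0,0,-1],[0,0,0,0,0,0,-1]]'>/dev/null; python3 av.py;  python3 -m pendant '[[0,0,-0.0015,0,0,0,-1],[0,0,0,0,0,0,-1]]'>/dev/null; python3 av.py; done
```

```text
fixF [1.09 0.49 0.49] T [ 0.14 -0.2   0.  ] sd [0.34 0.53 0.19 0.03 0.03 0.04] pos [ -0.36  -4.96 105.88]
fixF [0.76 0.33 0.35] T [ 0.08 -0.19 -0.02] sd [0.29 0.41 0.42 0.03 0.01 0.02] pos [ -0.38  -4.98 104.4 ]
```

```bash
for i in 1 ; do python3 -m pendant '[[0,0,-0.001,0,0,0,-1],[0,0,0,0,0,0,-1]]'>/dev/null; python3 av.py;  python3 -m pendant '[[0,0,-0.001,0,0,0,-1],[0,0,0,0,0,0,-1]]'>/dev/null; python3 av.py; done
```

```text
fixF [-0.11 -0.32  1.44] T [ 0.04 -0.09  0.01] sd [0.2  0.51 0.28 0.01 0.06 0.02] pos [ -0.34  -4.96 103.49]
fixF [0.69 0.19 2.23] T [-0.01 -0.12  0.  ] sd [0.53 0.28 0.35 0.02 0.02 0.01] pos [ -0.38  -4.95 102.41]
```

```bash
for i in 1 ; do python3 -m pendant '[[0,0,-0.001,0,0,0,-1],[0,0,0,0,0,0,-1]]'>/dev/null; python3 av.py;  python3 -m pendant '[[0,0,-0.001,0,0,0,-1],[0,0,0,0,0,0,-1]]'>/dev/null; python3 av.py; done
```

```text
fixF [ 0.74 -0.12  1.97] T [-0.02 -0.16  0.01] sd [0.45 0.7  0.99 0.02 0.02 0.01] pos [ -0.34  -4.97 101.46]
fixF [0.38 0.02 2.09] T [ 0.03 -0.09  0.  ] sd [0.35 0.28 0.83 0.02 0.03 0.04] pos [ -0.35  -4.9  100.46]
```

```bash
for i in 1 ; do python3 -m pendant '[[0,0,-0.001,0,0,0,-1],[0,0,0,0,0,0,-1]]'>/dev/null; python3 av.py;  python3 -m pendant '[[0,0,-0.001,0,0,0,-1],[0,0,0,0,0,0,-1]]'>/dev/null; python3 av.py; done
```

```text
fixF [0.75 0.18 3.03] T [ 0.11 -0.12  0.01] sd [0.25 0.31 0.38 0.05 0.03 0.01] pos [-0.32 -4.9  99.5 ]
fixF [0.52 1.28 4.51] T [ 0.29 -0.1  -0.01] sd [0.38 0.27 0.22 0.05 0.02 0.01] pos [-0.32 -4.89 98.5 ]
```

```bash
python3 -m pendant '[[0.0001,0.0003,0,0,0,0,-1],[0,0,0,0,0,0,-1]]'>/dev/null; python3 av.py;  python3 -m pendant '[[0,0,-0.001,0,0,0,-1],[0,0,0,0,0,0,-1]]'>/dev/null; python3 av.py; python3 st.py
```

```text
fixF [ 0.47 -0.68  3.88] T [-0.16 -0.18 -0.03] sd [0.26 0.89 0.36 0.04 0.02 0.04] pos [-0.36 -4.78 98.47]
fixF [ 0.94 -1.    3.25] T [-0.3  -0.21 -0.01] sd [0.27 0.35 0.48 0.05 0.04 0.02] pos [-0.44 -4.71 97.34]
67.3691168855889 [ 0.534  -0.064   0.0974] [-0.0001 -0.     -1.    ] [-0.3626 -0.0665 -0.3186  1.3187 -0.0001  0.0324] F [-0.6277 -1.1843  1.7653] T [-0.3881 -0.1262  0.0075] 0.22461405899683326 59.0954715013504
```

```bash
python3 -m pendant '[[0,-0.0002,-0.001,0,0,0,-1],[0,0,0,0,0,0,-1]]'>/dev/null; python3 av.py;  python3 -m pendant '[[0,0,-0.001,0,0,0,-1],[0,0,0,0,0,0,-1]]'>/dev/null; python3 av.py
```

```text
fixF [ 0.35 -0.56  4.22] T [-0.05 -0.03 -0.02] sd [0.62 0.62 0.34 0.03 0.02 0.03] pos [-0.34 -4.71 96.48]
fixF [-0.06  0.15  5.05] T [ 0.08  0.01 -0.03] sd [0.35 0.49 0.34 0.03 0.03 0.03] pos [-0.25 -4.7  95.58]
```

```bash
python3 - <<'E'
from h import *
a,m=snap('wrist','w5')
F=np.array([.5362,-.0598]);yaw=np.radians(-22.62);X=np.array([np.cos(yaw),np.sin(yaw)]);Y=np.array([-X[1],X[0]])
u,v=proj(m,np.r_[F-.005*Y,.082])[0].astype(int); print(u,v)
for q in ('tip','mouth','flat_jaw','plate','blade'):
  print(q,[(((np.array(d['point'][:2])-F)@np.c_[X,Y]*1e3).round(1),round(d['point'][2],3),round(d['conf'],2)) for d in bot.tip_of('wrist',q)[:2]])
u0=max(u-100,0);v0=max(v-80,0)
k=a[v0:v0+150,u0:u0+200]; print(u0,v0)
k=np.clip(cv2.resize(k,None,fx=4,fy=4,interpolation=cv2.INTER_CUBIC)*1.5,0,255).astype(np.uint8);cv2.imwrite('pics/c5.png',k[:,:,::-1])
E
```

```text
258 247
tip [(array([ -3.8, -33.3]), 0.012, 0.62), (array([-1.1, -1.1]), 0.02, 0.59)]
mouth []
flat_jaw [(array([ -1.3, -33.8]), 0.011, 0.89)]
plate []
blade [(array([-3.3, -5.9]), 0.013, 0.56)]
158 167
```

View pics/c5.png

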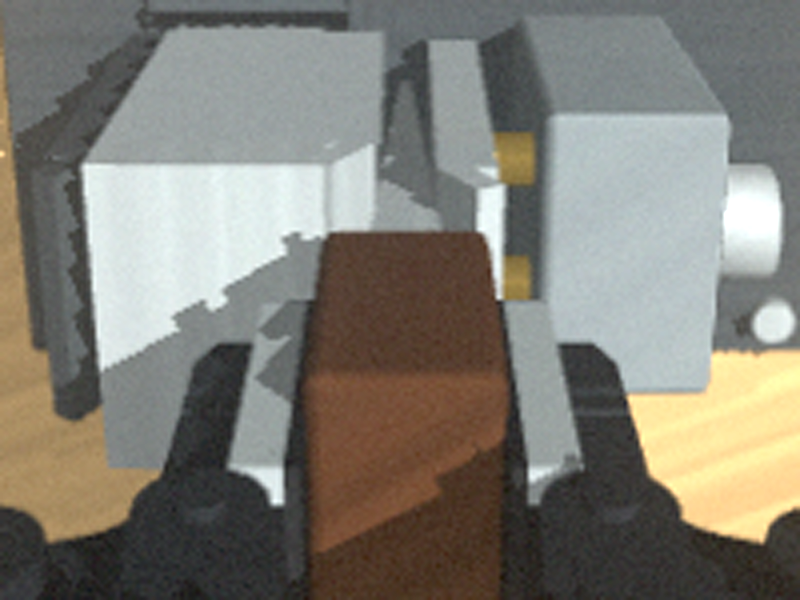

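The blade handle (320–500, 235–600) sits between the jaw on the left (bevel edge x≈377) and the sprung plate on the right (gap face x≈435, top strip x≈477–503). I'll work out the handle height and plate position from these edges.

```bash
python3 - <<'E'
from h import *
np.set_printoptions(precision=2,suppress=True)
F=np.array([.5362,-.0598]);yaw=np.radians(-22.62);A=np.array([[np.cos(yaw),np.sin(yaw),0],[-np.sin(yaw),np.cos(yaw),0],[0,0,1]])
m=np.load('pics/w5.npy',allow_pickle=True)[0]
def pl(uv,x):
    c,d=ray(m,np.array(uv,float)/4+[158,167]-.5); c=A@(c-np.r_[F,0]); d=d@A.T
    return (c+d*((x-c[0])/d[:,0])[:,None])*1e3
print('handle bottom',pl([[325,235],[487,235]],-.0163),'top',pl([[305,375],[505,375]],-.0163))
print('plate end z10,74,82,82',pl([[428,40],[435,170],[477,185],[503,185]],-.018))
print('carriage z65 front/back',pl([[553,113],[727,113]],-.022))
print('jaw z82 back/bevel, z74, low',pl([[85,163],[330,163],[377,145],[383,32]],-.0216))
m=np.load('pics/w2.npy',allow_pickle=True)[0]
P=atz(m,np.array([[130,38],[388,38]])/5+[208,0]-.5,.065)-np.r_[F,0]; print('carriage front in w2',P@A.T*1e3)
E
```

```text
handle bottom [[-16.3  -14.23  91.12]
 [-16.3    4.89  91.09]] top [[-16.3  -14.32 123.8 ]
 [-16.3    4.76 123.77]]
plate end z10,74,82,82 [[-18.    -0.85  12.92]
 [-18.    -0.92  74.38]
 [-18.     4.25  79.55]
 [-18.     7.52  79.55]]
carriage z65 front/back [[-22.    15.34  63.3 ]
 [-22.    39.2   63.27]]
jaw z82 back/bevel, z74, low [[-21.6  -44.47  81.41]
 [-21.6  -14.06  81.25]
 [-21.6   -8.38  74.82]
 [-21.6   -8.46  20.77]]
carriage front in w2 [[-21.1   14.37  65.  ]
 [ 21.1   14.73  65.  ]]
```

```bash
python3 -m pendant '[[0,0,-0.001,0,0,0,-1],[0,0,0,0,0,0,-1]]'>/dev/null; python3 av.py; python3 -m pendant '[[0,0,-0.0005,0,0,0,-1],[0,0,0,0,0,0,-1],[0,0,0,0,0,0,-1]]'>/dev/null; python3 av.py; python3 st.py
```

```text
fixF [-0.28  1.1   5.81] T [ 0.21 -0.01 -0.02] sd [0.38 0.4  0.38 0.03 0.02 0.02] pos [-0.19 -4.68 94.64]
fixF [-0.43  1.09  6.72] T [ 0.2   0.05 -0.01] sd [0.36 0.29 0.32 0.03 0.02 0.03] pos [-0.13 -4.65 94.3 ]
67.37739735085493 [ 0.5343 -0.064   0.0943] [ 0.0006  0.0002 -1.    ] [-0.3628 -0.0649 -0.3228  1.3124  0.0004  0.0321] F [0.3256 0.4098 6.6381] T [ 0.1878  0.0078 -0.0146] 0.21930175589094777 59.75117325782776
```

```bash
python3 -c "
from bench import bot
print(bot.finish_job())"
```

```text
the job is handed in; nothing more can be done
None
```

I handed the job in: the flat jaw is seated in the nest and released, and the feeler blade is held upright in the middle of the gap with about 7 N of drag, near-balanced side force (about 1 N) and its tip roughly 6–9 mm above the base. The tip is about 57 mm below the mouth, deeper than the 52 mm you listed, and I judged the plate's give (roughly 0.3 to 1.1 mm) from the forces and one camera picture rather than measuring it directly.

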